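Sweep the loose nuts into their parts pocket

TASK

Three loose steel nuts are left lying on the blue mat of the black service tray: sweep them with the fingertips along the mat and over the edge into the sunken pocket where a nut of the same kind already lies, pushing only, without picking any nut up. Leave the brass spacer as it lies, alone in the other pocket; the dome camera, the screwdriver and the roll of tape stay where they are.

Things in the scene. Friction and masses are not known exactly. Their poses are not given: they have to be found in the camera images.
- tray: black service tray fixed to the bench, 300 mm along its x (away from the robot), 460 mm along its y (to the left), turned up to 0.35 rad. Origin: middle of its underside. Flat floor 26 mm above the bench, blue mat flush in it; rim all round 8 mm wide, 8 mm above the floor. Pockets at both ends: x -125 to 15 mm, |y| 135 to 215 mm. Loose nuts start at x -115 to 0, |y| under 110 mm
- pocket_left (a point): centre of the floor of the left sunken pocket (tray +y end, tray x = -55 mm, y = +175 mm); axes as the tray's. Pocket 140 mm along tray x, 80 mm along y, upright walls, grey floor 6 mm above the bench and 20 mm below the mat. Its inner edge, over which nuts drop from the mat, is unrimmed, 40 mm from this point towards the tray's middle. Holds the stored nut or the spacer
- pocket_right (a point): centre of the floor of the right sunken pocket (tray -y end, tray x = -55 mm, y = -175 mm); axes as the tray's. Pocket 140 mm along tray x, 80 mm along y, upright walls, grey floor 6 mm above the bench and 20 mm below the mat. Its inner edge, over which nuts drop from the mat, is unrimmed, 40 mm from this point towards the tray's middle. Holds the stored nut or the spacer
- nut_1: zinc-bright steel hexagon nut, 19 mm across flats, 22 mm across corners, 10 mm thick, 17 g, lying flat on the tray's mat, loose, to be swept away. Origin at its centre, z along its bore, x across two flats
- nut_2: zinc-bright steel hexagon nut, 19 mm across flats, 22 mm across corners, 10 mm thick, 17 g, lying flat on the tray's mat, loose, to be swept away. Origin at its centre, z along its bore, x across two flats
- nut_3: zinc-bright steel hexagon nut, 19 mm across flats, 22 mm across corners, 10 mm thick, 17 g, lying flat on the tray's mat, loose, to be swept away. Origin at its centre, z along its bore, x across two flats
- nut_stored: zinc-bright steel hexagon nut, 19 mm across flats, 22 mm across corners, 10 mm thick, 17 g, lying flat in one of the two pockets: it marks the pocket where the nuts belong and may be bumped, but stays in that pocket. Origin at its centre, z along its bore, x across two flats
- spacer: brass hexagonal spacer lying in the other pocket, 12 mm across flats, 40 mm long, 35 g. Origin at its centre, x along its length
- dome_camera: small security camera standing on the tray's far part: round white base 96 mm across, black dome, 62 mm high in all, 0.32 kg. Origin at the centre of its underside, about 90 mm beyond the tray's middle
- screwdriver: screwdriver with a red handle, 150 mm long, lying on the tray's far part roughly along the tray's y. Origin on its underside near mid-length, x along the shaft from handle to tip
- tape_roll: roll of yellow insulating tape, 66 mm across, 19 mm high, lying on the bench beside the tray's left end. Origin at the centre of its underside

How it is judged (in metres and radians):
At the end, for the whole second after the job is handed in: All three swept nuts and the stored nut lie at rest in the same pocket: each nut's centre inside the pocket's 140 x 80 mm outline and less than 20 mm above its floor (below the level of the mat). The brass spacer is in the other pocket ((((x of nut_1 in the frame of pocket_left between -0.07 and 0.07 m and y of nut_1 in the frame of pocket_left between -0.04 and 0.04 m and z of nut_1 in the frame of pocket_left below 0.02 m) and (x of nut_2 in the frame of pocket_left between -0.07 and 0.07 m and y of nut_2 in the frame of pocket_left between -0.04 and 0.04 m and z of nut_2 in the frame of pocket_left below 0.02 m) and (x of nut_3 in the frame of pocket_left between -0.07 and 0.07 m and y of nut_3 in the frame of pocket_left between -0.04 and 0.04 m and z of nut_3 in the frame of pocket_left below 0.02 m) and (x of nut_stored in the frame of pocket_left between -0.07 and 0.07 m and y of nut_stored in the frame of pocket_left between -0.04 and 0.04 m and z of nut_stored in the frame of pocket_left below 0.02 m) and (x of spacer in the frame of pocket_right between -0.07 and 0.07 m and y of spacer in the frame of pocket_right between -0.04 and 0.04 m and z of spacer in the frame of pocket_right below 0.02 m)) or ((x of nut_1 in the frame of pocket_right between -0.07 and 0.07 m and y of nut_1 in the frame of pocket_right between -0.04 and 0.04 m and z of nut_1 in the frame of pocket_right below 0.02 m) and (x of nut_2 in the frame of pocket_right between -0.07 and 0.07 m and y of nut_2 in the frame of pocket_right between -0.04 and 0.04 m and z of nut_2 in the frame of pocket_right below 0.02 m) and (x of nut_3 in the frame of pocket_right between -0.07 and 0.07 m and y of nut_3 in the frame of pocket_right between -0.04 and 0.04 m and z of nut_3 in the frame of pocket_right below 0.02 m) and (x of nut_stored in the frame of pocket_right between -0.07 and 0.07 m and y of nut_stored in the frame of pocket_right between -0.04 and 0.04 m and z of nut_stored in the frame of pocket_right below 0.02 m) and (x of spacer in the frame of pocket_left between -0.07 and 0.07 m and y of spacer in the frame of pocket_left between -0.04 and 0.04 m and z of spacer in the frame of pocket_left below 0.02 m))) and linear speed of each of nut_1, nut_2, nut_3, nut_stored below 0.03 m/s); the robot touches nothing.
It fails at once if a nut is lifted more than 15 mm above where nuts lie on the mat (picked up instead of swept) (z of any of nut_1, nut_2, nut_3, nut_stored in the frame of tray above 0.046 m).
It fails at once if the brass spacer is moved more than 10 mm (distance of spacer from where it was at the start of the episode above 0.01 m).
It fails at once if the camera, the screwdriver or the tape roll is moved more than 15 mm (distance of any of dome_camera, screwdriver, tape_roll from where it was at the start of the episode above 0.015 m).
It also fails if it takes over 48 s, if anything falls off the work surface, if the arm or the gripper's body presses on something with over 40 N, if the wrist force passes 120 N, or if a joint passes its speed limit or range.

ROBOT

A 6-joint arm with a two-finger parallel gripper is mounted at the origin on the work surface. World frame = base frame: x ahead of the robot, y to its left, z up, the work surface at z = 0. Lengths are in mm, angles in rad, forces in N, time in s.
With the tool pointing down it reaches from about 325 to 875 mm from the base axis. Payload 4.4 kg.
Tool frame: the origin (TCP) lies at the very end of the fingers, on their centre line; the grasp point (between the pads) lies arm.grasp_offset behind it (arm.grasp_offset is the distance from the TCP to the grasp point, in mm); z points along the fingers, y is the line along which they close (so a half turn about z gives the same grasp; the last joint's range is limited). The gripper opens to 85 mm and grips with 20 to 120 N. Pads are 22 mm wide; open, the fingers measure 114 mm over their backs; the gripper's body (76 mm by 85 mm) begins 54 mm behind the grasp point. The pads swing forward as they close: fully open they stand 13 mm farther back than shut.
Start: joints at [0.975, 0.207, 1.542, -0, 1.393, -0.15], TCP at [247.938, 518.801, 231.282] pointing down, gripper open.
Joint ranges: [-2.73, 2.73], [-0.86, 2.22], [0.23, 2.46], [-1.11, 4.25], [0.08, 2.63], [-2.82, 2.82]. Speed limits (rad/s): [2.79, 2.79, 3.14, 3.14, 3.14, 3.14].

INTERFACE

Orientations are given as a unit quaternion [w, x, y, z].
In Python, from cell import arm, cams gives the robot as it stands. The module is installed in compiled form; this text tells all that it offers.
- The arm moves only by the tool move_arm, never from a script. Its arguments are lists of equal length, an entry for each row: "translation": the shift along the tool's x, y, z scaled (see below), a list of three; "dr": the turn, a rotation vector about the tool's x, y, z scaled (see below), a list of three; "fingers": the finger opening in mm, from 0 to 85.4. A call has 1 to 5 rows; each row shifts and turns the commanded pose from where the row before left it, along the tool's axes as they then stand; what a row does not reach is not made up. The controller multiplies each number of a shift by 0.025 m and each number of a turn by 0.08 rad. A row lasts 1/12 s, in which the tool goes at most 41.7 mm and 7.16 degrees, less where a joint would pass 70% of its speed; a pose out of reach is approached as far as the arm can. A call with a number of a shift or a turn outside -1 to 1 is refused whole. A call with a gripper value outside its range is refused whole. The fingers move at their own pace and stop on an object; the grip force is fixed at half the most. Time passes only in rows, so rows that do not move let the fingers close. It gives the time, the measured TCP pose, the force, the opening and the grip force at its end, in the units of the state.
- arm.read_state(): the state, without advancing time (a new reading comes with each control period).
- cams.grab_frame(name): name is "side" or "top"; returns a dict with "pixels" (420x560x3 uint8, red, green, blue), "vfov" (degrees; the focal length in pixels is half the picture's height over the tangent of half this angle, whatever the lens; pixels are square), "cx", "cy" (the principal point, pixels), "rvec" (rotation vector, rad) and "tvec" (3), from world to camera coordinates, as OpenCV has them. Camera axes: x right, y down, z forward; pixel columns grow to the right and rows downward; lengths in mm; the calibration is good to about 2 mm. A picture is of the moment at which its call begins. There is no depth.
- arm.close_job(): hands the job in; it is judged then, once.
The state is a dict: "clock": time; "joints": joint angles; "dq": joint speeds; "tau": joint torques, N m; "ee_pos": TCP position; "eef_rot": TCP orientation; "wrist_force": force on the tool from outside, world axes, zero at the start; "torque": the same for the moment, N m; "width": finger opening in mm; "finger_force": force on a finger pad.
Only numpy, scipy, OpenCV 4.12 (cv2) and the standard library are available. Lean on these libraries where they do the work, as an engineer would, in place of code of your own. Each camera call takes 0.05 s, during which the arm holds its last target. There are 200 camera calls.

## Working session

There is one attempt and no reset: what is moved stays moved. The work goes in short steps, Python scripts to look and compute and a tool call to move; the robot and the scene stay as the last step left them, time stands still between calls to the robot, and variables do not carry over. Pictures are saved under pics/ and viewed, at most 10 in all, crops included, and the job is handed in when it is done.

Besides the shell and the picture viewer there is one more tool, called after "Call:" by a JSON object that holds its "api" and its "payload". move_arm: Moves the arm, as the interface text tells. Shifts and turns lie within -1 to 1; 1 stands for 0.025 m of shift or 0.08 rad of turn. Its arguments: {"type":"object","properties":{"translation":{"type":"array","items":{"type":"array","items":{"type":"number","minimum":-1,"maximum":1}}},"dr":{"type":"array","items":{"type":"array","items":{"type":"number","minimum":-1,"maximum":1}}},"fingers":{"type":"array","items":{"type":"number"}}},"required":["translation","dr","fingers"]}

```bash
mkdir -p pics; cat > h.py <<'E'
import numpy as np,cv2
from cell import arm,cams
def grab(n,save=None):
    f=cams.grab_frame(n)
    if save: cv2.imwrite('pics/'+save,cv2.cvtColor(f['pixels'],cv2.COLOR_RGB2BGR))
    return f
def K(f):
    F=f['pixels'].shape[0]/2/np.tan(np.radians(f['vfov'])/2)
    return np.array([[F,0,f['cx']],[0,F,f['cy']],[0,0,1.]])
def ray(f,uv):
    R=cv2.Rodrigues(np.array(f['rvec'],float))[0]; t=np.array(f['tvec'],float).ravel()
    d=R.T@np.linalg.inv(K(f))@np.array([uv[0],uv[1],1.]); return -R.T@t,d
def onz(f,uv,z):
    c,d=ray(f,uv); return c+d*(z-c[2])/d[2]
def proj(f,P):
    return cv2.projectPoints(np.array(P,float).reshape(-1,3),np.array(f['rvec'],float),np.array(f['tvec'],float),K(f),None)[0].reshape(-1,2)
def tri(f,u,g,v):
    a,d=ray(f,u); b,e=ray(g,v)
    s=np.linalg.lstsq(np.c_[d,-e],b-a,rcond=None)[0]; return (a+s[0]*d+b+s[1]*e)/2
E
python3 - <<'E'
from h import *
print(arm.read_state(), arm.grasp_offset)
for n in('top','side'):
    f=grab(n,n+'0.png'); print(n,ray(f,(280,210))[0],f['vfov'],onz(f,(280,210),26))
E
```

```text
{'clock': 0.0, 'joints': array([ 9.74481221e-01,  2.07443526e-01,  1.54296469e+00,  1.61804105e-05,
        1.39351493e+00, -1.50502386e-01]), 'dq': array([-2.67042253e-03, -1.52859116e-03,  1.74485866e-03,  7.20814751e-05,
        1.10197055e-03, -8.24289564e-04]), 'tau': array([ 7.53789791e-04, -3.83031142e+01, -2.91598785e+01, -1.26398745e-04,
        1.04358981e-02, -8.12032084e-06]), 'ee_pos': array([247.50708811, 518.15597659, 230.10732655]), 'eef_rot': array([-4.32484087e-04,  2.21066257e-01,  9.75258095e-01, -1.08204187e-03]), 'wrist_force': array([-0.07575573, -0.28412122,  0.13561396]), 'torque': array([-0.02143659, -0.02754759,  0.06804584]), 'finger_force': 0.0, 'width': 85.20009917388025} 18.700000000000003
top [542.83389869  60.94924082 902.42277722] 54.07572677219492 [609.07459585  74.09955274  26.        ]
side [ 406.49972696 -453.22844889  490.16164421] 53.235824967151046 [632.79722826 114.60364301  26.        ]
```

View pics/top0.png

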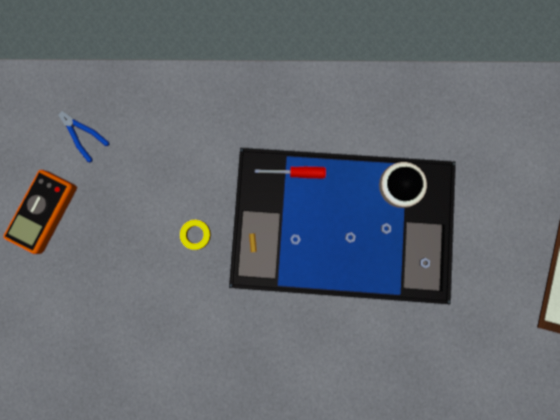

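View pics/side0.png

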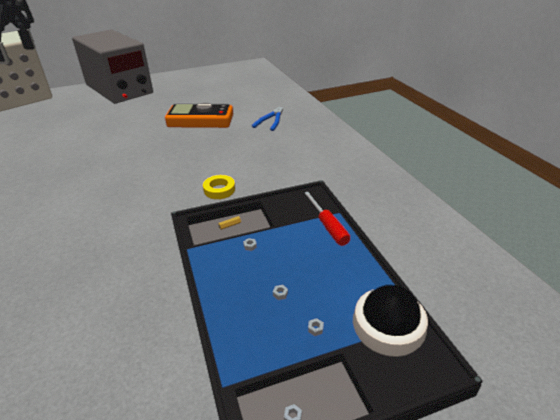

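The top view shows nuts at about (295,239), (350,237) and (386,228). The stored nut is in the right pocket at (425,263), and the spacer is in the left pocket at (253,243). The dome camera is at (404,185) and the screwdriver at (290,172). In the side view the nuts are at (250,244), (280,292) and (316,326). So I sweep towards the right pocket (tray -y).

```bash
cat >> h.py <<'E'
def nuts(f):
    im=f['pixels'].astype(int); h=cv2.cvtColor(f['pixels'],cv2.COLOR_RGB2HSV)
    mat=((h[...,0]>100)&(h[...,0]<125)&(h[...,1]>150)).astype(np.uint8)
    n,l,s,c=cv2.connectedComponentsWithStats(mat); m=(l==1+np.argmax(s[1:,4])).astype(np.uint8)
    cs=cv2.findContours(m,cv2.RETR_EXTERNAL,cv2.CHAIN_APPROX_NONE)[0]; hull=cv2.convexHull(max(cs,key=cv2.contourArea))
    reg=cv2.fillConvexPoly(np.zeros_like(m),hull,1)
    g=((h[...,1]<110)&(h[...,2]>80)&(reg>0)).astype(np.uint8)
    cs=cv2.findContours(g,cv2.RETR_EXTERNAL,cv2.CHAIN_APPROX_NONE)[0]
    out=[]
    for q in cs:
        a=cv2.contourArea(cv2.convexHull(q))
        if 30<a<450: 
            M=cv2.moments(cv2.convexHull(q)); out.append((round(M['m10']/M['m00'],1),round(M['m01']/M['m00'],1),a))
    return out,hull
E
python3 - <<'E'
from h import *
F={n:grab(n) for n in('top','side')}
for n,f in F.items():
    o,h=nuts(f); print(n,o)
t,s=nuts(F['top'])[0],nuts(F['side'])[0]
t.sort(); s.sort()
print([[onz(F['top'],a,36).round(1)] for a in t])
for a in t:
    for b in s: 
        p=tri(F['top'],a,F['side'],b); e=np.abs(proj(F['top'],p)[0]-a[:2]).max(); 
        if e<2: print(a[:2],b[:2],p.round(1),e.round(2))
# tray outline: dark pixels in top; pockets gray inside
f=F['top']; im=f['pixels']; v=im.max(2)
d=((v<60)).astype(np.uint8); n,l,st,c=cv2.connectedComponentsWithStats(d)
best=1+np.argmax(st[1:,4]); cs=cv2.findContours((l==best).astype(np.uint8),cv2.RETR_EXTERNAL,cv2.CHAIN_APPROX_NONE)[0]
q=max(cs,key=cv2.contourArea); r=cv2.minAreaRect(q); B=cv2.boxPoints(r); print(st[best],B.tolist())
P=np.array([onz(f,b,34) for b in B]); print(P.round(1)); print(np.linalg.norm(P-np.roll(P,-1,0),axis=1))
o,h=nuts(f); B=cv2.boxPoints(cv2.minAreaRect(h)); print(B); P=np.array([onz(f,b,26) for b in B]);print(P.round(1)); print(np.linalg.norm(P-np.roll(P,-1,0),axis=1))
E
```

```text
top [(295.0, 239.0, 56.0), (350.0, 237.0, 58.0), (385.6, 228.1, 69.0)]
side [(315.4, 326.5, 209.5), (280.0, 291.8, 168.5), (249.6, 244.0, 126.0)]
[[array([547.8,  41.5,  36. ])], [array([553.9, -73.3,  36. ])], [array([ 573.7, -147.4,   36. ])]]
(295.0, 239.0) (249.6, 244.0) [548.3  41.3  33.2] 0.23
(350.0, 237.0) (280.0, 291.8) [554.4 -73.8  33.9] 0.2
(385.6, 228.1) (315.4, 326.5) [ 574.1 -148.    34.1] 0.15
[ 230  148  225  156 9164] [[228.7345428466797, 288.9822998046875], [238.20799255371094, 146.88055419921875], [459.02655029296875, 161.601806640625], [449.5531005859375, 303.70355224609375]]
[[ 441.3  178.4   34. ]
 [ 743.1  166.    34. ]
 [ 716.8 -302.8   34. ]
 [ 420.6 -277.8   34. ]]
[302.06331263 469.54457612 297.29940715 456.64565848]
[[276.6227  286.50836]
 [285.65244 154.67482]
 [409.27792 163.14233]
 [400.2482  294.9759 ]]
[[ 447.6   78.6   26. ]
 [ 729.1   63.8   26. ]
 [ 713.8 -200.8   26. ]
 [ 435.3 -179.5   26. ]]
[281.88296534 265.09732189 279.37171223 258.3372984 ]
```

```bash
cat > t.py <<'E'
from h import *
f=grab('top'); v=f['pixels'].max(2); h=cv2.cvtColor(f['pixels'],cv2.COLOR_RGB2HSV)
hull=nuts(f)[1]; 
d=((v<60)).astype(np.uint8); n,l,st,c=cv2.connectedComponentsWithStats(d)
b=(l==1+np.argmax(st[1:,4])).astype(np.uint8)
q=cv2.convexHull(max(cv2.findContours(b,cv2.RETR_EXTERNAL,cv2.CHAIN_APPROX_NONE)[0],key=cv2.contourArea))
quad=cv2.approxPolyDP(q,8,True).reshape(-1,2); print(quad.tolist())
P=np.array([onz(f,x,34)[:2] for x in quad]); print(P.round(1)); C=P.mean(0)
print(np.linalg.norm(P-np.roll(P,-1,0),axis=1).round(1),C.round(1))
m=P[np.argsort(P[:,1])]; yv=(m[2:].mean(0)-m[:2].mean(0)); yv/=np.linalg.norm(yv); yaw=np.arctan2(-yv[0],yv[1])
xv=np.array([yv[1],-yv[0]])
print('yaw',yaw)
# grey pockets
reg=cv2.fillConvexPoly(np.zeros_like(b),quad.reshape(-1,1,2).astype(np.int32),1); reg=cv2.erode(reg,np.ones((7,7)))
g=((h[...,1]<70)&(v>70)&(v<170)&(reg>0)).astype(np.uint8)
n,l,st,c=cv2.connectedComponentsWithStats(g)
T=lambda p:(np.array([(p[:2]-C)@xv,(p[:2]-C)@yv])).round(1)
for i in range(1,n):
    if st[i,4]>800: 
        k=cv2.convexHull(max(cv2.findContours((l==i).astype(np.uint8),cv2.RETR_EXTERNAL,cv2.CHAIN_APPROX_NONE)[0],key=cv2.contourArea))
        kk=cv2.approxPolyDP(k,5,True).reshape(-1,2); print('pocket',[T(onz(f,x,6)).tolist() for x in kk])
ys=(h[...,1]<60)&(v>170); 
for a in nuts(f)[0]: print('nut',T(onz(f,a,36)))
print('stored approx',T(onz(f,(425,263),14)),'cam',T(onz(f,(404,185),36)))
print('edge mat',[T(onz(f,x,26)).tolist() for x in cv2.approxPolyDP(hull,6,True).reshape(-1,2)])
print('edge centre world',C+xv*-55-yv*135)
E
python3 t.py
```

```text
[[241, 149], [453, 162], [448, 303], [232, 287]]
[[ 738.6  159.9]
 [ 715.8 -290.2]
 [ 422.  -274.6]
 [ 445.6  171.7]]
[450.6 294.3 446.9 293.3] [580.5 -58.3]
yaw -0.05167016218699571
pocket [[15.7, 212.6], [14.2, 137.8], [-122.2, 137.2], [-121.2, 213.1]]
pocket [[13.5, -141.8], [13.9, -212.5], [-122.6, -213.2], [-121.5, -141.2]]
nut [-37.8  98. ]
nut [-25.7 -16.4]
nut [ -2.5 -89.3]
stored approx [ -69.4 -181. ] cam [  91.1 -123.5]
edge mat [[139.4, 126.6], [138.5, -98.8], [41.4, -128.5], [-136.8, -127.9], [-134.6, 129.4]]
edge centre world [ 518.58590676 -190.28720197]
```

Call:
{"api": "move_arm", "payload": {"translation": [[0,0,0.2],[0,0,0.2],[0,0,0.2],[0,0,0.2],[0,0,0.2]], "dr": [[0,0,0.98],[0,0,0.98],[0,0,0.98],[0,0,0.98],[0,0,0.98]], "fingers": [14,14,14,14,14]}}

```text
clock: 0.67
ee_pos: [247.9, 518.7, 205.9]
eef_rot: [-0.0, 0.409, 0.913, -0.0]
wrist_force: [-0.1, 0.9, 0.4]
width: 25.5
finger_force: 0.0
```

Call:
{"api": "move_arm", "payload": {"translation": [[0,0,0.2],[0,0,0.2],[0,0,0.2],[0,0,0.2],[0,0,0.2]], "dr": [[0,0,0.98],[0,0,0.98],[0,0,0.98],[0,0,0.98],[0,0,0.98]], "fingers": [14,14,14,14,14]}}

```text
clock: 1.08
ee_pos: [247.9, 518.7, 180.9]
eef_rot: [0.0, 0.578, 0.816, -0.0]
wrist_force: [-0.4, -0.4, -0.5]
width: 13.8
finger_force: 0.0
```

Call:
{"api": "move_arm", "payload": {"translation": [[0,0,0.2],[0,0,0.2],[0,0,0.2],[0,0,0.2],[0,0,0.2]], "dr": [[0,0,0.98],[0,0,0.98],[0,0,0.98],[0,0,0.98],[0,0,0.98]], "fingers": [14,14,14,14,14]}}

```text
clock: 1.5
ee_pos: [247.9, 518.7, 155.9]
eef_rot: [0.0, 0.726, 0.687, -0.0]
wrist_force: [-0.3, 0.1, 0.1]
width: 13.8
finger_force: 0.0
```

Call:
{"api": "move_arm", "payload": {"translation": [[-0.98,0.578,0],[-0.98,0.578,0],[-0.98,0.578,0],[-0.98,0.578,0],[-0.98,0.578,0]], "dr": [[0,0,0],[0,0,0],[0,0,0],[0,0,0],[0,0,0]], "fingers": [14,14,14,14,14]}}

```text
clock: 1.92
ee_pos: [314.1, 391.6, 156.2]
eef_rot: [0.0, 0.725, 0.689, -0.0]
wrist_force: [0.2, 0.5, 0.3]
width: 14.0
finger_force: 0.0
```

Call:
{"api": "move_arm", "payload": {"translation": [[-0.98,0.578,0],[-0.98,0.578,0],[-0.98,0.578,0],[-0.98,0.578,0],[-0.98,0.578,0]], "dr": [[0,0,0],[0,0,0],[0,0,0],[0,0,0],[0,0,0]], "fingers": [14,14,14,14,14]}}

```text
clock: 2.33
ee_pos: [380.2, 265.5, 156.4]
eef_rot: [0.0, 0.725, 0.689, 0.0]
wrist_force: [1.1, 0.4, 0.7]
width: 14.0
finger_force: 0.0
```

Call:
{"api": "move_arm", "payload": {"translation": [[-0.98,0.578,0],[-0.98,0.578,0],[-0.98,0.578,0],[-0.98,0.578,0],[-0.98,0.578,0]], "dr": [[0,0,0],[0,0,0],[0,0,0],[0,0,0],[0,0,0]], "fingers": [14,14,14,14,14]}}

```text
clock: 2.75
ee_pos: [446.1, 139.4, 156.4]
eef_rot: [0.0, 0.725, 0.689, 0.0]
wrist_force: [0.7, 0.1, -0.9]
width: 13.6
finger_force: 0.0
```

Call:
{"api": "move_arm", "payload": {"translation": [[-0.98,0.578,0],[-0.98,0.578,0],[-0.98,0.578,0],[-0.98,0.578,0],[-0.98,0.578,0]], "dr": [[0,0,0],[0,0,0],[0,0,0],[0,0,0],[0,0,0]], "fingers": [14,14,14,14,14]}}

```text
clock: 3.17
ee_pos: [512.0, 13.4, 156.3]
eef_rot: [-0.0, 0.725, 0.689, 0.0]
wrist_force: [-0.1, 0.4, 0.0]
width: 14.0
finger_force: 0.0
```

Call:
{"api": "move_arm", "payload": {"translation": [[-0.98,0.578,0.3],[-0.98,0.578,0.5],[-0.98,0.578,0.6],[-0.98,0.578,0.6],[-0.98,0.578,0.6]], "dr": [[0,0,0],[0,0,0],[0,0,0],[0,0,0],[0,0,0]], "fingers": [14,14,14,14,14]}}

```text
clock: 3.58
ee_pos: [578.0, -112.7, 90.6]
eef_rot: [0.0, 0.725, 0.689, 0.0]
wrist_force: [0.1, 0.4, 0.1]
width: 14.0
finger_force: 0.0
```

```bash
cat >> h.py <<'E'
C=np.array([580.5,-58.3]); xv=np.array([.99867,-.05165]); yv=np.array([.05165,.99867])
def T(p): p=np.array(p)[:2]-C; return np.array([p@xv,p@yv]).round(1)
def status(save=None):
    s=arm.read_state(); print('tcp tray',T(s['ee_pos']),s['ee_pos'].round(1),s['eef_rot'].round(3),'F',s['wrist_force'].round(1),s['clock'])
    f=grab('top',save and 'top_'+save); print('nuts',[T(onz(f,a,36)).tolist()+[a[2]] for a in nuts(f)[0]])
    if save: grab('side','side_'+save)
E
python3 -c "
from h import *
status('1.png')"
```

```text
tcp tray [  0.3 -54.4] [ 578.  -112.7   90.6] [0.    0.725 0.689 0.   ] F [0.1 0.4 0.1] 3.5833
nuts [[-37.8, 98.0, 56.0], [-25.8, -16.4, 58.0], [105.1, -82.8, 149.5]]
```

View pics/side_1.png

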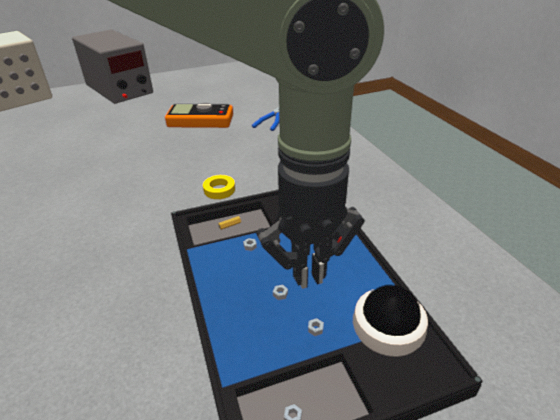

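The side picture shows the fingertips at about (312,280) above the mat, with nut C ahead at (316,326). The finger knuckles spread to x≈263 and x≈363 at rows 215–235. Before going past the dome I check how far and how high they stick out.

```bash
python3 - <<'E'
from h import *
f=grab('side'); P=C-54.4*yv
for uv in [(363,213),(362,225),(350,245),(335,262),(262,240),(275,258),(326,282),(303,285),(393,287),(420,300)]:
    c,d=ray(f,uv); yy=-54.4 if uv[0]<390 and uv[0]!=393 else -123.5
    P=C+yy*yv
    s=((P-c[:2])@yv)/(d[:2]@yv); q=c+s*d; print(uv,T(q),q[2].round(1))
E
```

```text
(363, 213) [ 72.  -54.4] 176.7
(362, 225) [ 72.8 -54.4] 157.6
(350, 245) [ 58.8 -54.4] 128.6
(335, 262) [ 39.2 -54.4] 105.2
(262, 240) [-57.3 -54.4] 173.3
(275, 258) [-42.5 -54.4] 140.0
(326, 282) [ 28.1 -54.4] 71.7
(303, 285) [ -5.3 -54.4] 78.7
(393, 287) [  82.1 -123.5] 112.0
(420, 300) [ 129.  -123.5] 69.6
```

Call:
{"api": "move_arm", "payload": {"translation": [[-0.25,0.37,0],[0,0,0.4],[0,0,0.4],[0,0,0.4],[0,0,0.4]], "dr": [[0,0,0],[0,0,1],[0,0,1],[0,0,1],[0,0,1]], "fingers": [14,14,14,14,14]}}

```text
clock: 4.15
ee_pos: [586.5, -116.9, 51.8]
eef_rot: [0.0, 0.826, 0.563, 0.0]
wrist_force: [-0.4, -0.2, -0.3]
width: 13.6
finger_force: 0.0
```

Call:
{"api": "move_arm", "payload": {"translation": [[0,0,0.3],[0,0,0.3],[0,0,0.2],[0,0,0]], "dr": [[0,0,1],[0,0,0],[0,0,0],[0,0,0]], "fingers": [14,14,14,14]}}

```text
clock: 4.48
ee_pos: [585.5, -117.1, 30.5]
eef_rot: [-0.001, 0.847, 0.532, -0.001]
wrist_force: [-0.0, 0.1, -0.0]
width: 13.6
finger_force: 0.0
```

```bash
python3 -c "
from h import *
status('2.png')
a=cv2.imread('pics/side_2.png')[180:420,160:460]; b=cv2.imread('pics/top_2.png')[130:310,220:470]
cv2.imwrite('pics/c2.png',np.hstack([cv2.resize(a,(400,320),interpolation=2),cv2.resize(b,(400,320),interpolation=2)]))"
```

```text
tcp tray [  8.  -58.5] [ 585.5 -117.1   30.5] [-0.001  0.847  0.532 -0.001] F [-0.   0.1 -0. ] 4.4833
nuts [[-37.8, 98.0, 56.0], [-25.8, -16.4, 58.0], [114.5, -83.5, 65.0]]
```

View pics/c2.png

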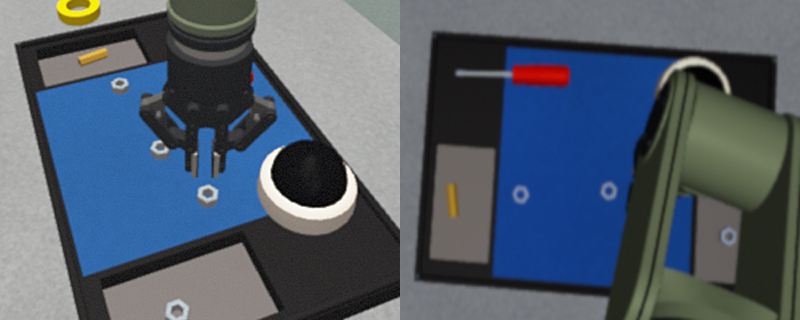

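The side crop shows the fingertips at about (206,165), just behind nut C at (207,193) and clear of the dome.

Call:
{"api": "move_arm", "payload": {"translation": [[0,0.09,0.06],[-0.3,0,0],[-0.3,0,0],[-0.3,0,0],[-0.3,0,0]], "dr": [[0,0,0],[0,0,0],[0,0,0],[0,0,0],[0,0,0]], "fingers": [14,14,14,14,14]}}

```text
clock: 5.0
ee_pos: [575.1, -147.1, 30.1]
eef_rot: [0.0, 0.847, 0.531, 0.0]
wrist_force: [-0.5, -0.2, 0.1]
width: 14.1
finger_force: 0.1
```

Call:
{"api": "move_arm", "payload": {"translation": [[-0.3,0,0],[-0.3,0,0],[-0.3,0,0],[-0.3,0,0],[0,0,0]], "dr": [[0,0,0],[0,0,0],[0,0,0],[0,0,0],[0,0,0]], "fingers": [14,14,14,14,14]}}

```text
clock: 5.42
ee_pos: [561.6, -174.6, 29.7]
eef_rot: [0.0, 0.848, 0.53, -0.0]
wrist_force: [-0.6, -0.1, -0.8]
width: 13.6
finger_force: 0.0
```

```bash
python3 -c "
from h import *
status('3.png')
a=cv2.imread('pics/side_3.png')[220:420,160:480]
cv2.imwrite('pics/c3.png',cv2.resize(a,(640,400),interpolation=2))"
```

```text
tcp tray [ -12.9 -117.1] [ 561.6 -174.6   29.7] [ 0.     0.848  0.53  -0.   ] F [-0.6 -0.1 -0.8] 5.4167
nuts [[-37.8, 98.0, 56.0], [-25.8, -16.4, 58.0]]
```

View pics/c3.png

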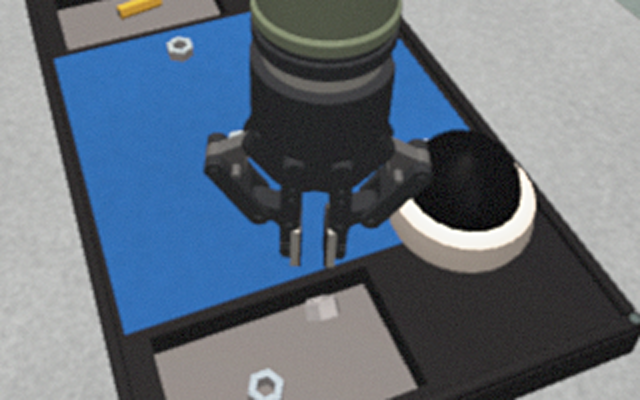

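Nut C is in the pocket, lying near its inner wall at about (322,308) in the crop. The stored nut is at (265,385) and the dome is untouched. Next is nut B, pushed slightly diagonally so it lands clear of C.

Call:
{"api": "move_arm", "payload": {"translation": [[0.4,0,-0.4],[0,0,-0.4],[0,0,-0.4],[0,0,-0.4]], "dr": [[0,0,0],[0,0,-0.83],[0,0,-0.83],[0,0,-0.83]], "fingers": [14,14,14,14]}}

```text
clock: 5.85
ee_pos: [567.4, -162.7, 70.9]
eef_rot: [0.0, 0.789, 0.615, 0.0]
wrist_force: [-0.4, -0.0, -0.1]
width: 14.2
finger_force: 0.0
```

Call:
{"api": "move_arm", "payload": {"translation": [[0.95,-0.27,0],[0.95,-0.27,0],[0.95,-0.27,0],[0.95,-0.27,0],[0.95,-0.27,0]], "dr": [[0,0,0],[0,0,0],[0,0,0],[0,0,0],[0,0,0]], "fingers": [14,14,14,14,14]}}

```text
clock: 6.27
ee_pos: [564.0, -38.3, 70.7]
eef_rot: [0.0, 0.79, 0.613, 0.0]
wrist_force: [0.4, -0.5, -0.7]
width: 14.2
finger_force: 0.0
```

```bash
cat >> h.py <<'E'
def plan(n):
    from scipy.spatial.transform import Rotation as Ro
    s=arm.read_state(); q=s['eef_rot']; R=Ro.from_quat([q[1],q[2],q[3],q[0]]).as_matrix()
    w=C+n[0]*xv+n[1]*yv; d=R.T@(np.array([*w,36])-s['ee_pos']); 
    print('nut in tool axes mm',d.round(1),'push dir tray',[round(float(-R[:2,0]@xv),3),round(float(-R[:2,0]@yv),3)])
E
python3 -c "
from h import *
status(); plan((-25.8,-16.4))"
```

```text
tcp tray [-17.6  19.1] [564.  -38.3  70.7] [0.    0.79  0.613 0.   ] F [ 0.4 -0.5 -0.7] 6.2667
nuts [[-37.8, 98.0, 56.0], [100.7, -81.4, 162.0]]
nut in tool axes mm [-40.8   0.8  34.3] push dir tray [-0.195, -0.981]
```

Call:
{"api": "move_arm", "payload": {"translation": [[0,0.03,0.5],[0,0,0.5],[0,0,0.4],[0,0,0.26],[-0.3,0,0]], "dr": [[0,0,0],[0,0,0],[0,0,0],[0,0,0],[0,0,0]], "fingers": [14,14,14,14,14]}}

```text
clock: 6.73
ee_pos: [561.9, -47.6, 26.9]
eef_rot: [-0.001, 0.79, 0.613, -0.0]
wrist_force: [0.5, -0.6, -0.3]
width: 14.1
finger_force: 0.0
```

Call:
{"api": "move_arm", "payload": {"translation": [[-0.35,0,0],[-0.35,0,0],[-0.35,0,0],[-0.35,0,0],[-0.35,0,0]], "dr": [[0,0,0],[0,0,0],[0,0,0],[0,0,0],[0,0,0]], "fingers": [14,14,14,14,14]}}

```text
clock: 7.15
ee_pos: [551.1, -91.7, 28.2]
eef_rot: [-0.0, 0.791, 0.612, -0.0]
wrist_force: [-0.4, -0.2, 0.3]
width: 13.7
finger_force: 0.0
```

Call:
{"api": "move_arm", "payload": {"translation": [[-0.35,0,0],[-0.35,0,0],[-0.35,0,0],[-0.35,0,0],[-0.35,0,0]], "dr": [[0,0,0],[0,0,0],[0,0,0],[0,0,0],[0,0,0]], "fingers": [14,14,14,14,14]}}

```text
clock: 7.57
ee_pos: [540.4, -133.7, 28.3]
eef_rot: [0.0, 0.79, 0.613, 0.0]
wrist_force: [0.5, 0.2, -1.0]
width: 14.0
finger_force: 0.0
```

```bash
python3 -c "
from h import *
f=grab('side','side_4.png'); status()
print([T(onz(f,a,36)) for a in nuts(f)[0]])
a=cv2.imread('pics/side_4.png')[220:420,160:480]
cv2.imwrite('pics/c4.png',cv2.resize(a,(640,400),interpolation=2))"
```

```text
tcp tray [-36.3 -78.8] [ 540.2 -135.1   28.4] [ 0.     0.791  0.612 -0.   ] F [ 0.1 -1.6  1. ] 7.6167
nuts [[-37.8, 98.0, 56.0]]
[array([-70. ,  19.8]), array([59. , -6.8]), array([-39.9,  95.8]), array([ 47.8, 113.9])]
```

View pics/c4.png

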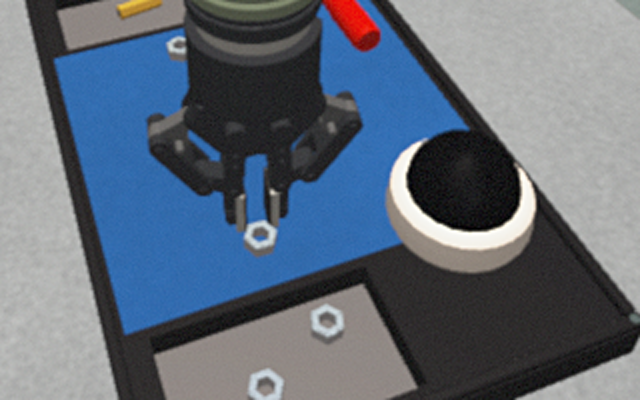

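Nut B sits cradled at the fingertips, about (260,238) in the crop, and nut C lies flat in the pocket at (327,322). I carry on with this push.

Call:
{"api": "move_arm", "payload": {"translation": [[-0.35,0,0],[-0.35,0,0],[-0.35,0,0],[-0.35,0,0],[-0.35,0,0]], "dr": [[0,0,0],[0,0,0],[0,0,0],[0,0,0],[0,0,0]], "fingers": [14,14,14,14,14]}}

```text
clock: 8.08
ee_pos: [529.5, -176.0, 28.3]
eef_rot: [0.0, 0.79, 0.613, 0.0]
wrist_force: [0.1, 0.7, 0.1]
width: 14.1
finger_force: 0.2
```

Call:
{"api": "move_arm", "payload": {"translation": [[-0.1,0,0],[0,0,0],[0.4,0,-0.4],[0.4,0,-0.6],[0.8,0,-0.6]], "dr": [[0,0,0],[0,0,0],[0,0,0],[0,0,0],[0,0,0]], "fingers": [14,14,14,14,14]}}

```text
clock: 8.5
ee_pos: [538.7, -138.6, 68.8]
eef_rot: [-0.0, 0.791, 0.612, -0.0]
wrist_force: [0.4, -0.5, 0.4]
width: 14.0
finger_force: 0.0
```

```bash
python3 -c "
from h import *
f=grab('side','side_5.png'); status(); plan((-37.8,98))
a=cv2.imread('pics/side_5.png')[220:420,160:480]
cv2.imwrite('pics/c5.png',cv2.resize(a,(640,400),interpolation=2))"
```

```text
tcp tray [-34.5 -78.8] [ 541.9 -135.2   72.4] [0.001 0.79  0.613 0.002] F [1.  3.  2.2] 8.55
nuts [[-37.8, 98.0, 56.0]]
nut in tool axes mm [174.2 -38.3  35.4] push dir tray [-0.196, -0.981]
```

View pics/c5.png

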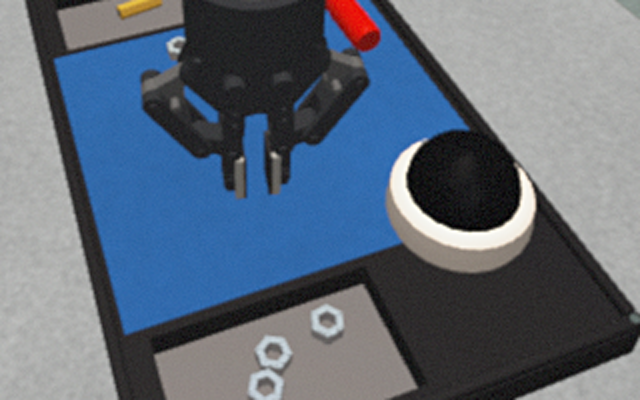

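Nut B is in the pocket at (273,351), next to the stored nut, and the mat there is clear. Nut A is next.

Call:
{"api": "move_arm", "payload": {"translation": [[0.92,-0.17,0],[0.92,-0.17,0],[0.92,-0.17,0],[0.92,-0.17,0],[0.92,-0.17,0]], "dr": [[0,0,0],[0,0,0],[0,0,0],[0,0,0],[0,0,0]], "fingers": [14,14,14,14,14]}}

```text
clock: 9.02
ee_pos: [546.7, -20.7, 68.2]
eef_rot: [-0.0, 0.79, 0.613, -0.0]
wrist_force: [-0.1, -0.1, 0.2]
width: 13.9
finger_force: 0.0
```

Call:
{"api": "move_arm", "payload": {"translation": [[0.92,-0.17,0],[0.92,-0.17,0],[0.92,-0.17,0],[0.92,-0.17,0],[0,0,0]], "dr": [[0,0,0],[0,0,0],[0,0,0],[0,0,0],[0,0,0]], "fingers": [14,14,14,14,14]}}

```text
clock: 9.43
ee_pos: [553.0, 75.2, 68.1]
eef_rot: [-0.001, 0.789, 0.614, 0.0]
wrist_force: [0.3, 0.3, -0.1]
width: 13.5
finger_force: 0.0
```

```bash
python3 -c "
from h import *
status(); plan((-37.8,98))"
```

```text
tcp tray [-34.3 131.9] [553.   75.2  68.1] [-0.001  0.789  0.614  0.   ] F [ 0.3  0.3 -0.1] 9.4333
nuts [[-3.8, 89.7, 421.0], [-46.5, 41.9, 350.5], [-32.0, 59.5, 262.5]]
nut in tool axes mm [-32.1   2.7  32.1] push dir tray [-0.195, -0.981]
```

Call:
{"api": "move_arm", "payload": {"translation": [[0.1,0.1,0.4],[0,0,0.5],[0,0,0.4],[0,0,0.25],[0,0,0]], "dr": [[0,0,0],[0,0,0],[0,0,0],[0,0,0],[0,0,0]], "fingers": [14,14,14,14,14]}}

```text
clock: 9.9
ee_pos: [555.3, 72.1, 27.4]
eef_rot: [-0.001, 0.791, 0.612, -0.001]
wrist_force: [0.2, 0.1, -0.6]
width: 14.2
finger_force: 0.0
```

Call:
{"api": "move_arm", "payload": {"translation": [[-0.25,0,0],[-0.35,0,0],[-0.35,0,0],[-0.35,0,0],[-0.35,0,0]], "dr": [[0,0,0],[0,0,0],[0,0,0],[0,0,0],[0,0,0]], "fingers": [14,14,14,14,14]}}

```text
clock: 10.32
ee_pos: [546.1, 31.7, 29.7]
eef_rot: [0.0, 0.79, 0.612, 0.0]
wrist_force: [0.2, 0.1, -0.1]
width: 14.1
finger_force: 0.0
```

Call:
{"api": "move_arm", "payload": {"translation": [[-0.35,0,0],[-0.35,0,0],[-0.35,0,0],[-0.35,0,0],[-0.35,0,0]], "dr": [[0,0,0],[0,0,0],[0,0,0],[0,0,0],[0,0,0]], "fingers": [14,14,14,14,14]}}

```text
clock: 10.73
ee_pos: [535.3, -10.3, 29.6]
eef_rot: [0.0, 0.79, 0.613, 0.0]
wrist_force: [0.8, -0.3, 0.2]
width: 13.8
finger_force: 0.1
```

```bash
python3 -c "
from h import *
f=grab('side','side_6.png'); status()
a=cv2.imread('pics/side_6.png')[180:420,160:480]
cv2.imwrite('pics/c6.png',cv2.resize(a,(640,480),interpolation=2))"
```

```text
tcp tray [-47.9  44.3] [535.  -11.6  29.5] [ 0.     0.791  0.612 -0.   ] F [-1.  -0.7 -0.9] 10.7833
nuts [[-75.5, -98.5, 253.5], [-75.9, -83.5, 284.0], [-64.3, 85.0, 407.5]]
```

View pics/c6.png

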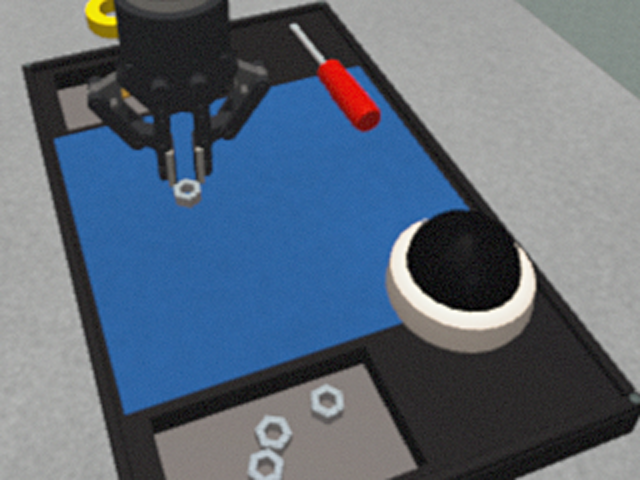

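Nut A is cradled at (187,190), and the other three nuts lie in the pocket.

Call:
{"api": "move_arm", "payload": {"translation": [[-0.35,0,0],[-0.35,0,0],[-0.35,0,0],[-0.35,0,0],[-0.35,0,0]], "dr": [[0,0,0],[0,0,0],[0,0,0],[0,0,0],[0,0,0]], "fingers": [14,14,14,14,14]}}

```text
clock: 11.25
ee_pos: [524.3, -52.6, 29.5]
eef_rot: [-0.0, 0.79, 0.613, -0.0]
wrist_force: [0.0, 0.4, 0.2]
width: 13.9
finger_force: 0.1
```

Call:
{"api": "move_arm", "payload": {"translation": [[-0.35,0,0],[-0.35,0,0],[-0.35,0,0],[-0.35,0,0],[-0.35,0,0]], "dr": [[0,0,0],[0,0,0],[0,0,0],[0,0,0],[0,0,0]], "fingers": [14,14,14,14,14]}}

```text
clock: 11.67
ee_pos: [513.4, -95.0, 29.5]
eef_rot: [-0.0, 0.79, 0.613, 0.0]
wrist_force: [0.0, 0.3, 0.0]
width: 13.9
finger_force: 0.1
```

Call:
{"api": "move_arm", "payload": {"translation": [[-0.35,0,0],[-0.35,0,0],[-0.35,0,0],[-0.35,0,0],[-0.35,0,0]], "dr": [[0,0,0],[0,0,0],[0,0,0],[0,0,0],[0,0,0]], "fingers": [14,14,14,14,14]}}

```text
clock: 12.08
ee_pos: [502.5, -137.3, 29.5]
eef_rot: [-0.0, 0.79, 0.613, -0.0]
wrist_force: [-0.4, -0.1, 0.4]
width: 14.1
finger_force: 0.1
```

Call:
{"api": "move_arm", "payload": {"translation": [[-0.3,0,0],[-0.3,0,0],[-0.3,0,0],[-0.3,0,0],[-0.3,0,0]], "dr": [[0,0,0],[0,0,0],[0,0,0],[0,0,0],[0,0,0]], "fingers": [14,14,14,14,14]}}

```text
clock: 12.5
ee_pos: [493.2, -173.4, 29.6]
eef_rot: [0.0, 0.79, 0.613, 0.0]
wrist_force: [0.1, -0.4, -0.5]
width: 13.9
finger_force: 0.0
```

Call:
{"api": "move_arm", "payload": {"translation": [[0,0,0],[0,0,0],[0.4,0,-0.4],[0.6,0,-0.6],[0.8,0,-0.8]], "dr": [[0,0,0],[0,0,0],[0,0,0],[0,0,0],[0,0,0]], "fingers": [14,14,14,14,14]}}

```text
clock: 12.92
ee_pos: [503.5, -128.0, 74.2]
eef_rot: [-0.001, 0.791, 0.612, -0.001]
wrist_force: [-0.0, 0.3, -0.3]
width: 14.0
finger_force: 0.0
```

Call:
{"api": "move_arm", "payload": {"translation": [[0.8,0,-0.8],[0.8,0,-0.8],[0.8,0,-0.5],[0.5,0,0],[0,0,0]], "dr": [[0,0,0],[0,0,0],[0,0,0],[0,0,0],[0,0,0]], "fingers": [14,14,14,14,14]}}

```text
clock: 13.33
ee_pos: [523.7, -56.2, 128.2]
eef_rot: [0.001, 0.789, 0.614, 0.001]
wrist_force: [-0.6, -0.6, 0.3]
width: 14.1
finger_force: 0.0
```

```bash
python3 -c "
from h import *
f=grab('side','side_7.png'); status('7.png')"
```

```text
tcp tray [-58.   -2.1] [522.5 -57.4 127. ] [ 0.     0.789  0.614 -0.   ] F [ 0.2 -0.2 -0.5] 13.3833
nuts [[-54.6, -12.8, 56.5], [-47.3, -26.9, 312.0]]
```

View pics/side_7.png

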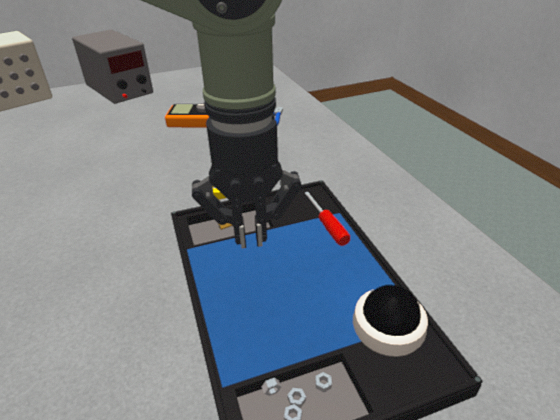

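All three nuts have gone from the mat, and the dome and screwdriver are where they were. The last nut, at (271,386), looks tilted against the pocket wall, so I measure its height from both views.

```bash
python3 - <<'E'
from h import *
F={n:grab(n,n+'8.png') for n in('top','side')}
pk=[C+x*xv+y*yv for x,y in((-121,-140),(11,-140),(11,-211),(-121,-211))]
L={}
for n,f in F.items():
    p=proj(f,[[*q,6] for q in pk]).astype(np.int32)
    m=cv2.fillConvexPoly(np.zeros(f['pixels'].shape[:2],np.uint8),cv2.convexHull(p),1); 
    m=cv2.dilate(m,np.ones((5,5)))
    px=f['pixels'].astype(int); g=((px[...,2]-px[...,0]>2)&(px.max(2)>135)&(m>0)).astype(np.uint8)
    g=cv2.morphologyEx(g,cv2.MORPH_CLOSE,np.ones((3,3)))
    k,l,s,c=cv2.connectedComponentsWithStats(g)
    L[n]=[c[i] for i in range(1,k) if s[i,4]>12]; print(n,[(c[i].round(1).tolist(),s[i,4]) for i in range(1,k) if s[i,4]>12])
for a in L['top']:
    for b in L['side']:
        p=tri(F['top'],a,F['side'],b); e=np.abs(proj(F['top'],p)[0]-a).max()
        if e<2.5: print(a.round(),b.round(),T(p),p[2].round(1),e.round(2))
a=cv2.imread('pics/top8.png')[210:310,390:470]; b=cv2.imread('pics/side8.png')[340:420,205:385]
cv2.imwrite('pics/c8.png',np.hstack([cv2.resize(a,(256,320),interpolation=2),cv2.resize(b,(540,320),interpolation=2)]))
E
```

```text
top []
side [([323.0, 380.0], np.int32(149)), ([271.7, 390.7], np.int32(27)), ([294.4, 403.9], np.int32(347))]
```

View pics/c8.png

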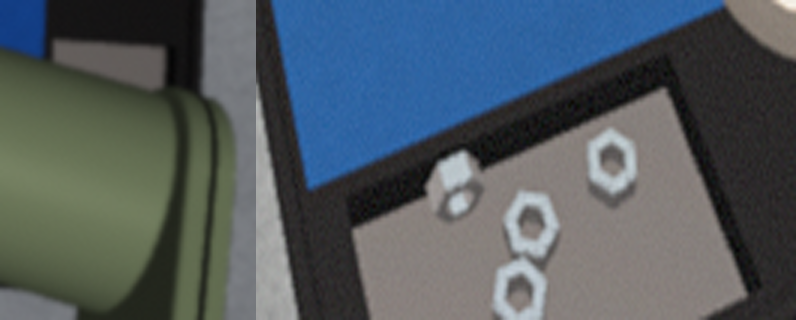

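The crop shows nut A standing on its edge against the pocket's inner wall. The other two swept nuts and the stored nut lie flat on the floor. I move the arm out of the top view to confirm A's height and that it is at rest.

Call:
{"api": "move_arm", "payload": {"translation": [[0.9,0,-0.6],[0.9,0,-0.6],[0.9,0,-0.6],[0.9,0,-0.6],[0.9,0,-0.6]], "dr": [[0,0,0],[0,0,0],[0,0,0],[0,0,0],[0,0,0]], "fingers": [14,14,14,14,14]}}

```text
clock: 14.0
ee_pos: [550.4, 49.7, 201.6]
eef_rot: [-0.001, 0.791, 0.612, -0.001]
wrist_force: [0.5, -0.6, 0.5]
width: 14.1
finger_force: 0.0
```

Call:
{"api": "move_arm", "payload": {"translation": [[0.9,-0.5,0],[0.9,-0.5,0],[0.9,-0.5,0],[0.9,-0.5,0],[0,0,0]], "dr": [[0,0,0],[0,0,0],[0,0,0],[0,0,0],[0,0,0]], "fingers": [14,14,14,14,14]}}

```text
clock: 14.42
ee_pos: [523.0, 152.3, 200.9]
eef_rot: [-0.002, 0.79, 0.614, -0.001]
wrist_force: [-0.3, -0.3, -0.6]
width: 13.8
finger_force: 0.0
```

```bash
python3 - <<'E'
from h import *
F={n:grab(n,n+'9.png') for n in('top','side')}
f=F['top']; print('clock',arm.read_state()['clock'])
s7=cv2.imread('pics/side_7.png')[370:405,255:290].astype(int); s9=cv2.imread('pics/side9.png')[370:405,255:290].astype(int)
print('motion diff',np.abs(s7-s9).mean().round(2))
for z in(6,16,30): print(z,T(onz(F['side'],(271.3,386),z)))
g=f['pixels'].astype(int).max(2); 
m=(cv2.GaussianBlur(g.astype(np.float32),(0,0),.7)>130).astype(np.uint8)
p=proj(f,[[*(C+x*xv+y*yv),16] for x,y in((-128,-132),(18,-132),(18,-213),(-128,-213))]).astype(np.int32)
m&=cv2.fillConvexPoly(np.zeros_like(m),cv2.convexHull(p),1)
print('pocket median',np.median(g[m>0]) if m.any() else None)
k,l,s,c=cv2.connectedComponentsWithStats(m)
for i in range(1,k):
    if s[i,4]>5:
        q=tri(f,c[i],F['side'],(271.3,386)); print(c[i].round(1),s[i,4],T(onz(f,c[i],14)),'tri',T(q),q[2].round(1),np.abs(proj(f,q)[0]-c[i]).max().round(1))
E
```

```text
clock 14.5167
motion diff 8.92
6 [ -78. -133.]
16 [ -79.6 -138.6]
30 [ -81.7 -146.4]
pocket median 150.0
[414.1 238.2] 55 [ -18.4 -156. ] tri [ -49.7 -147.2] 25.5 14.6
[420.8 259.5] 120 [ -62.7 -171.8] tri [ -73.2 -158.4] 47.8 5.4
[407.8 267.5] 26 [ -81.5 -145.3] tri [ -80.9 -142.6] 23.3 0.1
```

Call:
{"api": "move_arm", "payload": {"translation": [[0,0,0],[0,0,0],[0,0,0],[0,0,0],[0,0,0]], "dr": [[0,0,0],[0,0,0],[0,0,0],[0,0,0],[0,0,0]], "fingers": [14,14,14,14,14]}}

```text
clock: 14.93
ee_pos: [524.9, 148.8, 202.0]
eef_rot: [0.0, 0.791, 0.612, -0.0]
wrist_force: [-0.0, -0.7, 0.2]
width: 14.0
finger_force: 0.0
```

```bash
python3 - <<'E'
from h import *
grab('side','side10.png'); f=grab('top','top10.png')
I={k:cv2.imread(f'pics/{k}.png').astype(int) for k in('side_7','side8','side9','side10')}
for a,b in(('side_7','side8'),('side8','side9'),('side9','side10')):
    d=np.abs(I[a]-I[b]); print(a,b,'nut',d[370:405,255:290].mean().round(2),'other nut',d[365:400,308:343].mean().round(2),'mat',d[320:345,240:280].mean().round(2))
for k in('side_7','side10'):
    g=I[k][374:400:2,258:288:2].max(2); print(k); print(g)
E
```

```text
side_7 side8 nut 2.64 other nut 2.04 mat 2.37
side8 side9 nut 8.78 other nut 10.0 mat 8.25
side9 side10 nut 2.77 other nut 2.23 mat 2.57
side_7
[[167 133  93  54  41  40  43  45  43  41  38  27  29  27  28]
 [ 61  45  46  45  43  47  33  28  21  18  26  21  29  21  19]
 [ 41  45  43  43  23  26  82 144 164  58  25  24  22  27  15]
 [ 45  34  21  24 128 177 200 203 196 135 100  21  33  39  81]
 [ 33  27  13 100 183 203 199 200 205 168 132  75 123 136 140]
 [ 34  25  54 147 162 204 203 199 202 151 132 138 136 134 134]
 [ 29  28 136 155 155 193 180 137 115  94  95 109 132 137 137]
 [ 24  22 119 156 151 110 120 158 153 139  89 117 135 135 134]
 [110 128 142 155 134 100 199 204 189 134 103 134 131 136 132]
 [136 133 135 146 100 111 179 197 159 101 134 136 135 137 133]
 [135 136 136 131 105  91  98 113 125 134 136 135 137 138 140]
 [137 133 136 136 135 130 130 134 137 134 137 132 134 135 137]
 [134 135 135 138 135 137 137 135 139 133 140 137 135 137 137]]
side10
[[154 122  88  53  38  39  36  40  40  39  34  34  27  18  12]
 [ 55  41  34  42  38  42  36  29  28  27  26  24  21  23  28]
 [ 44  43  41  37  27  24  80 138 153  59  21  25  25  28  25]
 [ 37  34  25  28 114 162 186 187 180 122  93   5  20  29  68]
 [ 19  28  25  97 167 184 186 183 188 156 122  71 116 119 128]
 [ 15  16  47 140 152 189 189 190 187 138 123 126 126 127 123]
 [ 28  25 124 143 141 179 166 128 109  87  83 103 125 125 124]
 [ 24  24 111 145 142 101 108 143 144 128  86 107 126 123 123]
 [104 122 131 147 122  92 180 191 175 123  89 123 122 126 124]
 [126 124 122 131  94  97 163 184 144  93 120 124 127 127 125]
 [124 127 124 119  99  85  86 102 114 121 125 127 123 128 127]
 [122 126 125 125 127 121 123 126 125 126 125 130 126 123 124]
 [125 125 127 124 123 124 122 128 122 120 124 123 123 122 127]]
```

The nut has not moved between frames. Its bright upper face at z≈23 fits a nut standing on edge on the pocket floor, with its centre about 10 mm up. I hand in the job.

```bash
python3 -c "
from cell import arm
print(arm.close_job())"
```

```text
the job is handed in; nothing more can be done
None
```

I swept all three nuts into the right pocket beside the stored nut and handed the job in at about 15 s; no verdict came back, and one nut stands on edge against the pocket's inner wall, at rest and, by my estimate, below mat level.

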